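# Feed a biscuit tin to the coder's limit switch

## Task

Slide the closed tin that waits at the mouth of the coding stand in between the guides and on along the lane until it presses the roller lever of the limit switch just far enough to click, and stop there. Do not drive the lever on into its overtravel and do not touch the switch yourself; then back away and leave the tin standing in the lane with the switch still held in, and everything else on the bench where it is.

Things in the scene. Friction and masses are not known exactly. Their poses are not given: they have to be found in the camera images.
- coder: Coding stand, fixed. Origin: at bench level on the middle line of the guide lane; x points along the lane in the direction of feed (to the switch), y across it to the print head, z up. The bench is the lane's floor. White guide strips: inner faces at y = +-70 mm, x -60 to 130 mm, 14 to 32 mm high; posts outside them 42 mm high.
- lane_mouth (a point): Middle of the lane's flared mouth, at bench level (x = -130 mm of the stand). Here the flared strips stand 230 mm apart; they close to 141 mm over the next 70 mm of feed.
- print_head (a point): Middle of the face of the grey print head that looks across the lane over the guide strip. The head is 52 mm wide along the lane, 38 to 97 mm high, and reaches 90 mm outwards from here to its column, 131 mm high.
- switch: Grey roller lever limit switch lying on a slotted plate past the guides' end, on the print head's side: 36 mm wide, 110 mm long, 31 mm high, set a little differently each time. Origin: foot of its upright shaft, the lever's pivot, 4 mm over the bench; x along the feed, y along its body away from the lane. A steel lever of 60 mm carries the black roller out into the lane.
- roller_rest (a point): Usual centre of the resting roller (19 mm diameter, 10 mm high); the lever is clamped differently each time, so the true one is up to 8 mm nearer or farther along the feed: feel for it. Pushed along the feed: 8 mm free travel (0.2 to 0.5 N), then a step to 2.3-2.6 N where it clicks, then +0.4 N per mm to a stop 9 mm on. More than 4 mm past the click is overtravel. It springs back.
- tin: The closed round red tin to feed, on the bench at the lane's mouth: 78 mm high, wall 136 mm in diameter up to 60 mm, lid skirt 140 mm above that. Origin: centre of its underside, z up. 0.8 to 1 kg; sliding it takes 3 to 8 N, different each time but steady; left alone, this friction holds it against the switch's spring.
- spare_lid: Bystander: loose red lid lying upside down (silvery inside), 142 mm in diameter, 18 mm high, beside the lane on the side away from the print head.
- stack_a: Bystander: paper-wrapped stack of biscuits, 68 mm in diameter, 46 mm high, outside the guides on the print head's side.
- stack_b: Bystander: another paper-wrapped stack of the same size, at the right of the bench.
- open_tin: Bystander: open red tin, 200 mm in diameter, 85 mm high, full of wrapped stacks, at the right of the bench.
- tissue_box: Bystander: orange tissue box 130 x 230 x 70 mm, at the left.
- spatula: Bystander: spatula 240 mm long lying flat at the left of the bench.
Things that resemble listed ones, but are neither listed nor needed, are in the scene too. What is shaped like the tin but blue is not meant.

How it is judged:
By the outcome, as a careful person would: the job done as asked, in the order asked, and still so for the second after the job is handed in, with the robot touching nothing.
It also fails if it takes over 67 s, if anything falls off the work surface, if the arm or the gripper's body presses on something with over 40 N, if the wrist force passes 120 N, or if a joint passes its speed limit or range.

## Robot

A 6-joint arm with a two-finger parallel gripper is mounted at the origin on the work surface. World frame = base frame: x ahead of the robot, y to its left, z up, the work surface at z = 0. Lengths are in m, angles in rad, forces in N, time in s.
With the tool pointing down it reaches from about 0.375 to 0.975 m from the base axis. Payload 3.8 kg.
Tool frame: the origin (TCP) lies midway between the tips of the shut fingers; the grasp point (between the pads) lies 19 mm behind it (env.grip_depth is the distance from the TCP to the grasp point, in m); z points along the fingers, y is the line along which they close (so a half turn about z gives the same grasp; the last joint's range is limited). The gripper opens to 85 mm and grips with 20 to 120 N. Pads are 22 mm wide; open, the fingers measure 114 mm over their backs; the gripper's body (76 mm by 85 mm) begins 54 mm behind the grasp point. The pads swing forward as they close: fully open they stand 13 mm farther back than shut.
Start: joints at [-0.037, 0.264, 1.604, -0, 1.274, -0.037], TCP at [0.675, -0, 0.231] pointing down, gripper open.
Joint ranges: [-2.63, 2.63], [-0.94, 2.18], [0.31, 2.57], [-1.31, 4.45], [0, 2.66], [-2.55, 2.55]. Speed limits (rad/s): [2.57, 2.57, 3.14, 3.14, 3.14, 3.14].

## Interface

Orientations are given as a unit quaternion [x, y, z, w].
In Python, from workcell import monitor, eyes, env gives the robot as it stands.
- The arm moves only by the tool step_arm, never from a script. Its argument "commands" is a list of rows, each a list of 7 numbers: the shift along the tool's x, y, z in cm, then the turn, a rotation vector about the tool's x, y, z in rad, then the opening in per cent of the stroke, from 0 (shut) to 100 (fully open). A call has 1 to 8 rows; each row is the pose to reach, as a shift and turn from the pose commanded when the call began, along the tool's axes at that moment; what a row does not reach only later rows make up. A row lasts 1/10 s, in which the tool goes at most 50 mm and 8.59 degrees, less where a joint would pass 70% of its speed; a pose out of reach is approached as far as the arm can. A call with a gripper value outside its range is refused whole. The fingers move at their own pace and stop on an object; the grip force is fixed at half the most. Time passes only in rows, so rows that repeat a pose let the fingers close. It gives the time, the measured TCP pose, the force, the opening and the grip force at its end, in the units of the state.
- monitor.sense(): the state, without advancing time (a new reading comes with each control period).
- eyes.snapshot(name): name is "scene" or "side" or "wrist"; returns the picture (384x512x3 uint8, red, green, blue); there is no depth.
- eyes.camera_info(name): a dict with "intrinsics" (3x3 intrinsics, pixels), "extrinsics" (4x4, takes a point from camera to world coordinates). Camera axes: x right, y down, z forward; pixel columns grow to the right and rows downward; lengths in m; the calibration is good to about 2 mm. A picture is of the moment at which its call begins: read the wrist's pose just before it. camera_info takes no time and is no camera call; for the wrist camera it gives the pose at the moment of the call.
- env.finish_job(): hands the job in; it is judged then, once.
The state is a dict: "clock": time; "joints": joint angles; "dq": joint speeds; "joint_torque": joint torques, N m; "ee_pos": TCP position; "orientation": TCP orientation; "ft_force": force on the tool from outside, world axes, zero at the start; "ft_torque": the same for the moment, N m; "width": opening from 0.0 (shut) to 1.0 (fully open); "grasp_force": force on a finger pad.
Only numpy, scipy, OpenCV 4.12 (cv2) and the standard library are available. Lean on these libraries where they do the work, as an engineer would, in place of code of your own. Each camera call takes 0.05 s, during which the arm holds its last target. There are 200 camera calls.

## Working session

There is one attempt and no reset: what is moved stays moved. The work goes in short steps, Python scripts to look and compute and a tool call to move; the robot and the scene stay as the last step left them, time stands still between calls to the robot, and variables do not carry over. Pictures are saved under pics/ and viewed, at most 10 in all, crops included, and the job is handed in when it is done.

Besides the shell and the picture viewer there is one more tool, called after "Request:" by a JSON object that holds its "api" and its "payload". step_arm: Moves the arm, as the interface text tells. Its arguments: {"type":"object","properties":{"commands":{"type":"array","items":{"type":"array","items":{"type":"number"}}}},"required":["commands"]}

```bash
mkdir -p pics
python3 - <<'E'
from workcell import monitor, eyes, env
import cv2
for n in("scene","side"):
    cv2.imwrite(f"pics/{n}0.png",eyes.snapshot(n)[...,::-1])
    c=eyes.camera_info(n);print(n,c["intrinsics"].round(1).tolist(),c["extrinsics"].round(3).tolist())
print(monitor.sense())
E
```

```text
scene [[441.4, 0.0, 254.2], [0.0, 441.4, 186.4], [0.0, 0.0, 1.0]] [[-0.773, 0.484, -0.411, 1.188], [0.635, 0.596, -0.491, 0.697], [0.007, -0.64, -0.768, 1.199], [0.0, 0.0, 0.0, 1.0]]
side [[411.4, 0.0, 253.9], [0.0, 411.4, 192.3], [0.0, 0.0, 1.0]] [[-0.827, -0.378, 0.416, -0.031], [-0.562, 0.54, -0.627, 0.847], [0.012, -0.752, -0.659, 1.015], [0.0, 0.0, 0.0, 1.0]]
{'clock': 0.1, 'joints': array([-3.68980723e-02,  2.64684840e-01,  1.60523583e+00, -3.91438969e-05,
        1.27371735e+00, -3.69287039e-02]), 'dq': array([-4.95566996e-04, -1.82093043e-03, -3.22319600e-03,  3.85589598e-04,
       -2.00918470e-04,  8.32364612e-05]), 'joint_torque': array([ 2.96398039e-04, -5.16707003e+01, -3.68589377e+01,  1.30520286e-05,
        6.22219843e-03,  5.24967299e-05]), 'ee_pos': array([6.74335304e-01, 1.09660427e-05, 2.30082668e-01]), 'orientation': array([ 0.70709152,  0.70712131, -0.00070968, -0.00073661]), 'ft_force': array([-0.59821764,  0.45881272,  0.0467304 ]), 'ft_torque': array([-0.01827754, -0.00910372, -0.00545611]), 'grasp_force': 0.0, 'width': 1.0043340046767713}
```

View pics/scene0.png

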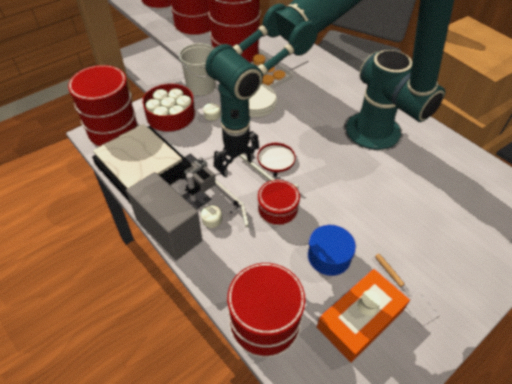

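View pics/side0.png

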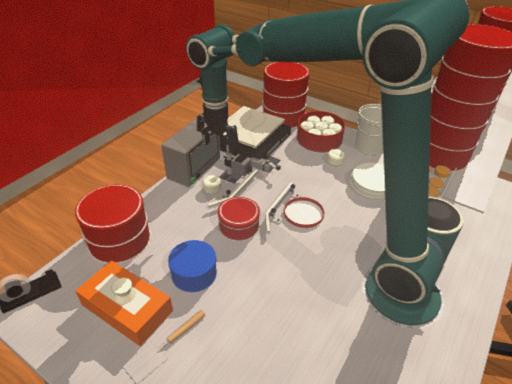

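In the scene picture, the things that could be taken for the tin are:
- the small red tin at (278,200), at the flared mouth
- the blue tin at (332,248)
- the big red canisters at (267,305) and (102,105)
- the open tin at (169,105)
- the spare lid at (277,157)

I choose the one at (278,200), which is (238,217) in the side view. Next I check it in a close crop.

Run:
```python
from workcell import monitor, eyes
import cv2, numpy as np
s=cv2.imread("pics/scene0.png");d=cv2.imread("pics/side0.png")
w=eyes.snapshot("wrist")[...,::-1]; cv2.imwrite("pics/wrist0.png",w)
c=eyes.camera_info("wrist");print(c["intrinsics"].round(1).tolist(),c["extrinsics"].round(3).tolist())
a=cv2.resize(s[130:235,180:320],(400,300),interpolation=cv2.INTER_CUBIC)
b=cv2.resize(d[130:250,170:330],(400,300),interpolation=cv2.INTER_CUBIC)
e=cv2.resize(w,(400,300))
cv2.imwrite("pics/comp1.png",np.vstack([np.hstack([a,b]),np.hstack([e,e*0])]))
```

```text
[[288.5, 0.0, 259.0], [0.0, 288.5, 186.1], [0.0, 0.0, 1.0]] [[1.0, -0.0, -0.002, 0.674], [-0.001, -0.947, -0.32, 0.082], [-0.002, 0.32, -0.947, 0.373], [0.0, 0.0, 0.0, 1.0]]
```

View pics/comp1.png

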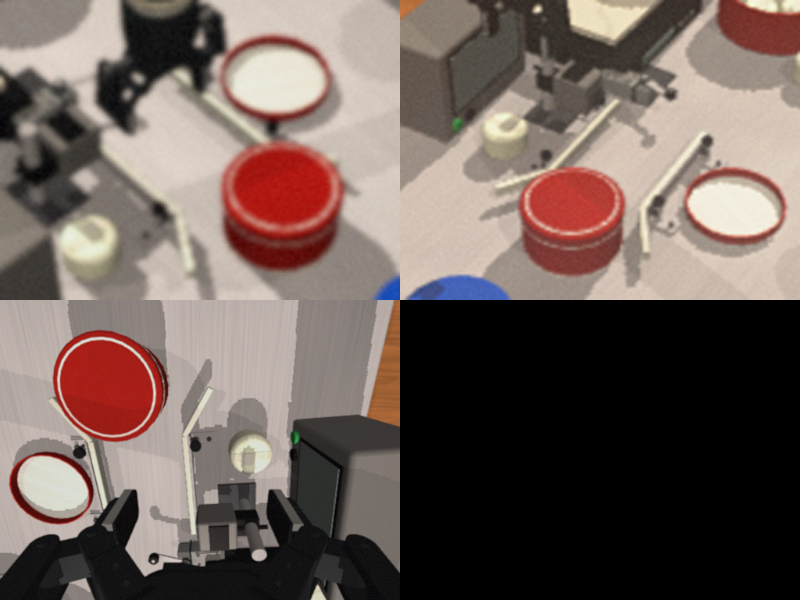

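The crop confirms it. The plain red tin with its white ring stands at the flared mouth, at wrist (109,385) in the composite, while the blue one and the upturned lid lie elsewhere. Feed runs downward in the wrist view, and the roller is at composite (153,558). Next I measure.

```bash
cat > h.py <<'E'
import numpy as np, cv2
from workcell import monitor, eyes
CI={n:eyes.camera_info(n) for n in("scene","side","wrist")}
def ray(n,p,c=None):
    c=c or CI[n]; K,E=np.array(c["intrinsics"]),np.array(c["extrinsics"])
    p=np.atleast_2d(np.array(p,float)); d=np.c_[p,np.ones(len(p))]@np.linalg.inv(K).T@E[:3,:3].T
    return E[:3,3],d
def plane(n,p,z,c=None):
    o,d=ray(n,p,c); return o+d*((z-o[2])/d[:,2])[:,None]
def tri(n1,p1,n2,p2):
    (a,u),(b,v)=ray(n1,p1),ray(n2,p2); u,v=u[0],v[0]
    s,t=np.linalg.lstsq(np.c_[u,-v],b-a,rcond=None)[0]
    return (a+s*u+b+t*v)/2, np.linalg.norm(a+s*u-b-t*v)
def redtop(n,img,seed,z=.078):
    hsv=cv2.cvtColor(img,cv2.COLOR_BGR2HSV)
    m=((hsv[...,0]<10)|(hsv[...,0]>172))&(hsv[...,1]>150)&(hsv[...,2]>60)
    k,l,_,_=cv2.connectedComponentsWithStats(m.astype(np.uint8)); l=(l==l[seed[1],seed[0]]).astype(np.uint8)
    c=max(cv2.findContours(l,cv2.RETR_EXTERNAL,cv2.CHAIN_APPROX_NONE)[0],key=cv2.contourArea)
    q=plane(n,c[:,0],z)[:,:2].astype(np.float32); return q
E
python3 - <<'E'
from h import *
w=cv2.imread("pics/wrist0.png")
q=redtop("wrist",w,(139,108));print("tin wrist",cv2.minEnclosingCircle(q),q.min(0),q.max(0))
for n,f,s in(("scene","scene0",(278,195)),("side","side0",(238,212))):
    q=redtop(n,cv2.imread(f"pics/{f}.png"),s);print(n,q.min(0),q.max(0))
print("L",plane("wrist",[(118,183),(137,262)],.032).round(3).tolist())
print("R",plane("wrist",[(239,173),(247,294)],.032).round(3).tolist())
print("flare L,R",plane("wrist",[(70,131),(269,115)],.032).round(3).tolist())
print("roller",tri("wrist",(196,330),"side",(278,167)))
cv2.imwrite("pics/z1.png",np.hstack([cv2.resize(w[150:384,70:310],None,fx=2.5,fy=2.5,interpolation=cv2.INTER_CUBIC)]))
E
```

```text
tin wrist ((0.5515644550323486, 0.057100433856248856), 0.05868547782301903) [ 4.9334922e-01 -4.8571147e-04] [0.60997516 0.11565417]
scene [ 4.8856243e-01 -4.6291967e-05] [0.64660734 0.15531759]
side [ 0.49713236 -0.00055078] [0.6090344  0.11104114]
L [[0.498, -0.029, 0.032], [0.506, -0.143, 0.032]]
R [[0.649, -0.016, 0.032], [0.656, -0.196, 0.032]]
flare L,R [[0.452, 0.035, 0.032], [0.685, 0.053, 0.032]]
roller (array([ 0.58387076, -0.24316884,  0.0511221 ]), np.float64(0.0017774501655439708))
```

View pics/z1.png

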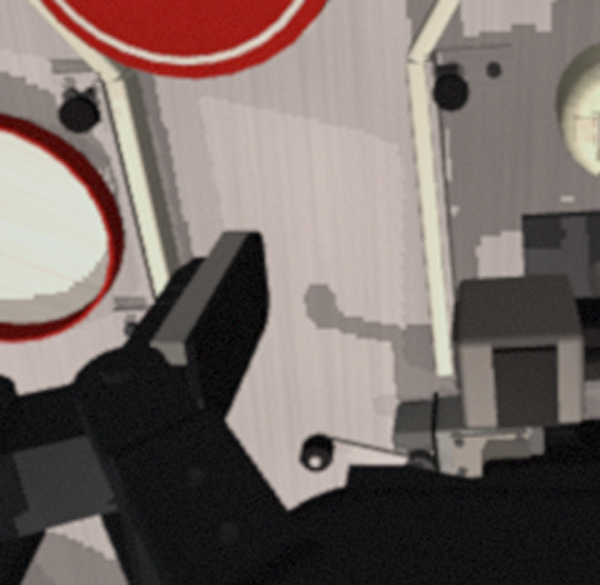

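```bash
cat >> h.py <<'E'
f=lambda a:np.array(a)/2.5+[70,150]
E
python3 - <<'E'
from h import *
L=plane("wrist",f([(126,80),(168,262)]),.032);R=plane("wrist",f([(410,62),(440,375)]),.032)
print(L.round(4).tolist(),R.round(4).tolist())
for P in(L,R):
    d=P[1]-P[0];print(np.arctan2(d[0],-d[1]))
print("roller",[plane("wrist",f((317,452)),z).round(4).tolist() for z in(.03,.04,.05)])
for n,fn in(("scene","scene0"),("side","side0")):
    hsv=cv2.cvtColor(cv2.imread(f"pics/{fn}.png"),cv2.COLOR_BGR2HSV)
    m=cv2.inRange(hsv,(110,150,60),(130,255,255))
    c=max(cv2.findContours(m,0,1)[0],key=cv2.contourArea)[:,0]
    for z in(0,.06):
        q=plane(n,c,z)[:,:2];print("blue",n,z,q.min(0).round(3),q.max(0).round(3))
E
```

```text
[[0.5013, -0.0276, 0.032], [0.508, -0.1315, 0.032]] [[0.6428, -0.0183, 0.032], [0.6547, -0.2062, 0.032]]
0.064829362075765
0.06323836822671566
roller [[[0.5793, -0.2647, 0.03]], [[0.5821, -0.2546, 0.04]], [[0.5849, -0.2445, 0.05]]]
blue scene 0 [0.434 0.198] [0.607 0.36 ]
blue scene 0.06 [0.472 0.223] [0.636 0.377]
blue side 0 [0.523 0.181] [0.653 0.325]
blue side 0.06 [0.491 0.221] [0.613 0.356]
```

Request:
{"api": "step_arm", "payload": {"commands": [[4,-3.2,0,-0.002,-0.06,-0.016,70],[8,-6.5,0,-0.004,-0.13,-0.032,70],[12,-9.7,0,-0.006,-0.19,-0.048,70],[15.7,-12.9,0,-0.008,-0.25,-0.064,70],[15.7,-12.9,0,-0.008,-0.25,-0.064,70],[15.7,-12.9,4,-0.008,-0.25,-0.064,70],[15.7,-12.9,8,-0.008,-0.25,-0.064,70],[15.7,-12.9,8,-0.008,-0.25,-0.064,70]]}}

```text
clock: 0.95
ee_pos: [0.5414, 0.1553, 0.1451]
orientation: [0.678, 0.724, -0.091, 0.088]
ft_force: [-0.0, -1.1, -0.6]
width: 0.696
grasp_force: 0.0
```

Run:
```python
from h import *
s=monitor.sense();print(s["clock"],s["ee_pos"],s["orientation"],s["ft_force"],s["width"])
a=eyes.snapshot("wrist")[...,::-1];b=eyes.snapshot("side")[...,::-1];cv2.imwrite("pics/wrist1.png",a)
a=cv2.resize(a,(400,300));b=cv2.resize(b[100:325,70:370],(400,300),interpolation=cv2.INTER_CUBIC)
cv2.imwrite("pics/c2.png",np.hstack([a,b]))
```

```text
0.95 [0.54135663 0.15528552 0.14510785] [ 0.67799015  0.72412518 -0.09058488  0.08812753] [-0.01913718 -1.11735539 -0.57483361] 0.6957694457985172
```

View pics/c2.png

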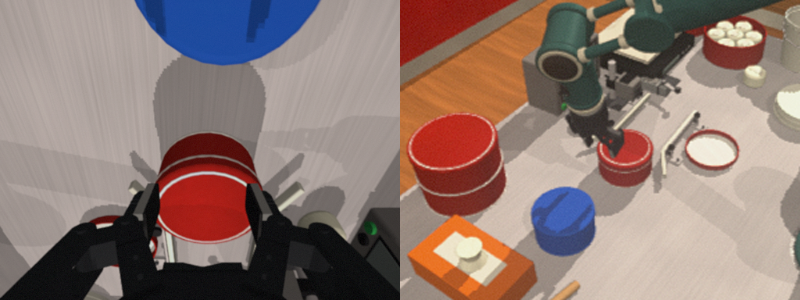

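The wrist picture shows the red tin's top at about (208,205), centred between the open fingers at 145 and 260, with the blue tin behind at (225,25). I descend behind the red tin.

Request:
{"api": "step_arm", "payload": {"commands": [[0.8,0.2,3,0,0,0,70],[1.6,0.4,6,0,0,0,70],[2.3,0.4,8.5,0,0,0,70],[3.1,0.4,11.1,0,0,0,70],[3.1,0.4,11.1,0,0,0,70],[3.1,0.4,11.1,0,0,0,70]]}}

```text
clock: 1.65
ee_pos: [0.5515, 0.1598, 0.038]
orientation: [0.679, 0.724, -0.084, 0.092]
ft_force: [0.5, 0.3, 0.5]
width: 0.698
grasp_force: 0.0
```

```bash
cat >> h.py <<'E'
from scipy.spatial.transform import Rotation as Ro
O=np.array([.5758,-.083]);U=np.array([.064,-.998]);N=np.array([.998,.064])
def st():
    s=monitor.sense();d=s["ee_pos"][:2]-O;R=Ro.from_quat(s["orientation"]).as_matrix()
    print("t %.2f stand x %.1f y %.1f z %.1f mm; F feed %.2f lat %.2f z %.2f"%(s["clock"],1e3*d@U,1e3*d@N,1e3*s["ee_pos"][2],s["ft_force"][:2]@U,s["ft_force"][:2]@N,s["ft_force"][2]))
    return R
E
python3 - <<'E'
from h import *
R=st();print("10mm feed in tool cm",R.T@np.r_[U,0]);print("lat",R.T@np.r_[N,0]);print("up",R.T@[0,0,1])
E
```

```text
t 1.65 stand x -243.9 y -8.7 z 38.0 mm; F feed -0.31 lat 0.51 z 0.54
10mm feed in tool cm [-9.69019519e-01  1.63015746e-04  2.47186460e-01]
lat [6.68113460e-04 1.00004786e+00 1.95961962e-03]
up [-0.24717325  0.00206385 -0.9689691 ]
```

Request:
{"api": "step_arm", "payload": {"commands": [[0.2,-0.6,0.78,0,0,0,70],[0.2,-0.6,0.78,0,0,0,70],[-0.77,-0.6,1.03,0,0,0,70],[-1.74,-0.6,1.28,0,0,0,70],[-1.74,-0.6,1.28,0,0,0,70],[-1.74,-0.6,1.28,0,0,0,70]]}}

```text
clock: 2.25
ee_pos: [0.5453, 0.1389, 0.0282]
orientation: [0.679, 0.723, -0.085, 0.091]
ft_force: [0.6, 0.2, -0.8]
width: 0.699
grasp_force: 0.0
```

```bash
python3 -c "
from h import *
st()"
```

```text
t 2.25 stand x -223.4 y -16.3 z 28.2 mm; F feed -0.17 lat 0.65 z -0.77
```

Request:
{"api": "step_arm", "payload": {"commands": [[-0.48,0,0.12,0,0,0,70],[-0.97,0,0.25,0,0,0,70],[-1.45,0,0.37,0,0,0,70],[-1.94,0.1,0.5,0,0,0,70],[-2.42,0.2,0.62,0,0,0,70],[-2.91,0.3,0.75,0,0,0,70],[-3.39,0.4,0.87,0,0,0,70],[-3.88,0.5,1.0,0,0,0,70]]}}

```text
clock: 3.05
ee_pos: [0.5527, 0.1011, 0.0278]
orientation: [0.679, 0.724, -0.084, 0.09]
ft_force: [-1.8, 7.0, 1.0]
width: 0.696
grasp_force: 3.2
```

```bash
python3 -c "
from h import *
st()
b=eyes.snapshot('side')[...,::-1];cv2.imwrite('pics/side2.png',b)
q=redtop('side',b.copy(),(241,206));e=(q.min(0)+q.max(0))/2;print(q.max(0)-q.min(0),(e-O)@U,(e-O)@N)
"
```

```text
t 3.05 stand x -185.2 y -11.3 z 27.8 mm; F feed -7.11 lat -1.39 z 1.04
[0.1032601  0.09538354] -0.10869983099941612 -0.015078561631584145
```

Request:
{"api": "step_arm", "payload": {"commands": [[-0.48,0.15,0.12,0,0,0,70],[-0.97,0.3,0.25,0,0,0,70],[-1.45,0.45,0.37,0,0,0,70],[-1.94,0.6,0.5,0,0,0,70],[-2.42,0.75,0.62,0,0,0,70],[-2.91,0.9,0.75,0,0,0,70],[-3.39,1.05,0.87,0,0,0,70],[-3.39,1.05,0.87,0,0,0,70]]}}

```text
clock: 3.9
ee_pos: [0.5652, 0.0659, 0.0278]
orientation: [0.679, 0.724, -0.085, 0.09]
ft_force: [-0.8, 3.8, 1.2]
width: 0.7
grasp_force: 2.3
```

```bash
python3 -c "
from h import *
st()
b=eyes.snapshot('side')[...,::-1];cv2.imwrite('pics/side3.png',b)
w=eyes.snapshot('wrist')[...,::-1];cv2.imwrite('pics/wrist3.png',w)
cv2.imwrite('pics/c3.png',np.hstack([cv2.resize(w,(400,300)),cv2.resize(b[130:250,170:330],(400,300),interpolation=cv2.INTER_CUBIC)]))
"
```

```text
t 3.90 stand x -149.3 y -1.1 z 27.8 mm; F feed -3.82 lat -0.54 z 1.23
```

View pics/c3.png

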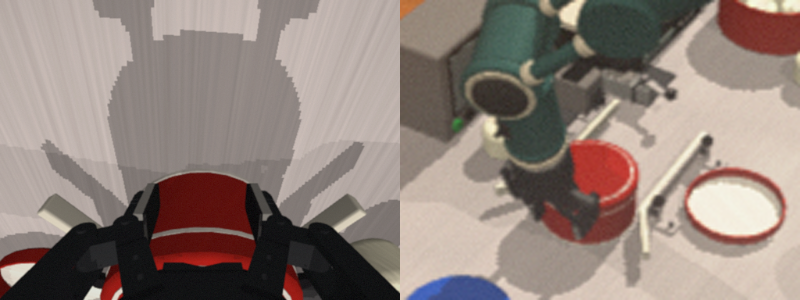

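The tin sits centred in the finger cradle at wrist (203,240) and between the flares at 68 and 340. I push on straight.

Request:
{"api": "step_arm", "payload": {"commands": [[-0.48,0.0,0.12,0,0,0,70],[-0.97,0.0,0.25,0,0,0,70],[-1.45,0.05,0.37,0,0,0,70],[-1.94,0.05,0.5,0,0,0,70],[-2.42,0.1,0.62,0,0,0,70],[-2.91,0.1,0.75,0,0,0,70],[-3.39,0.1,0.87,0,0,0,70],[-3.88,0.1,1.0,0,0,0,70]]}}

```text
clock: 4.8
ee_pos: [0.5694, 0.0265, 0.0278]
orientation: [0.679, 0.724, -0.084, 0.091]
ft_force: [-0.9, 6.1, 1.2]
width: 0.698
grasp_force: 3.3
```

```bash
python3 -c "
from h import *
st()"
```

```text
t 4.80 stand x -109.7 y 0.6 z 27.8 mm; F feed -6.14 lat -0.54 z 1.17
```

Request:
{"api": "step_arm", "payload": {"commands": [[-0.48,0.0,0.12,0,0,0,70],[-0.97,0.0,0.25,0,0,0,70],[-1.45,0,0.37,0,0,0,70],[-1.94,0,0.5,0,0,0,70],[-2.42,0,0.62,0,0,0,70],[-2.91,0,0.75,0,0,0,70],[-3.39,0,0.87,0,0,0,70],[-3.88,0,1.0,0,0,0,70]]}}

```text
clock: 5.6
ee_pos: [0.572, -0.0135, 0.0278]
orientation: [0.679, 0.724, -0.084, 0.091]
ft_force: [-1.2, 6.9, 1.3]
width: 0.7
grasp_force: 3.5
```

```bash
python3 -c "
from h import *
st()
w=eyes.snapshot('wrist')[...,::-1];b=eyes.snapshot('side')[...,::-1]
cv2.imwrite('pics/c4.png',np.hstack([cv2.resize(w,(400,300)),cv2.resize(b[130:250,190:350],(400,300),interpolation=cv2.INTER_CUBIC)]))
"
```

```text
t 5.60 stand x -69.6 y 0.7 z 27.8 mm; F feed -6.96 lat -0.75 z 1.30
```

View pics/c4.png

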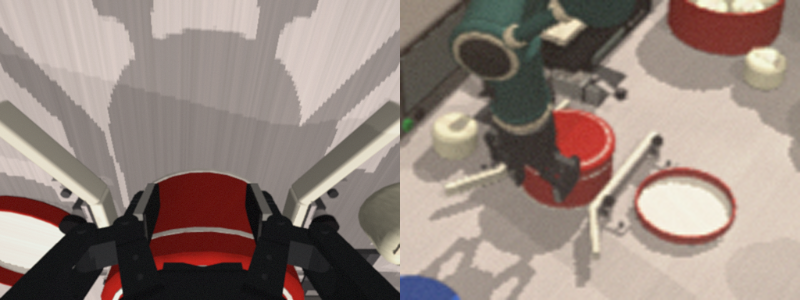

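The tin is between the strips, with the strip bends at (100,222) and (300,222), and it is centred. I advance 4 cm more, then feel slowly.

Request:
{"api": "step_arm", "payload": {"commands": [[-0.48,0.0,0.12,0,0,0,70],[-0.97,0.0,0.25,0,0,0,70],[-1.45,0,0.37,0,0,0,70],[-1.94,0,0.5,0,0,0,70],[-2.42,0,0.62,0,0,0,70],[-2.91,0,0.75,0,0,0,70],[-3.39,0,0.87,0,0,0,70],[-3.88,0,1.0,0,0,0,70]]}}

```text
clock: 6.5
ee_pos: [0.5744, -0.0534, 0.0277]
orientation: [0.679, 0.724, -0.085, 0.091]
ft_force: [0.1, 7.7, 2.3]
width: 0.704
grasp_force: 3.7
```

Request:
{"api": "step_arm", "payload": {"commands": [[-0.19,0.0,0.05,0,0,0,70],[-0.39,0.0,0.1,0,0,0,70],[-0.58,0,0.15,0,0,0,70],[-0.78,0,0.2,0,0,0,70],[-0.97,0,0.25,0,0,0,70]]}}

```text
clock: 7.0
ee_pos: [0.575, -0.0634, 0.0277]
orientation: [0.679, 0.724, -0.085, 0.091]
ft_force: [-0.4, 8.5, 1.7]
width: 0.699
grasp_force: 3.7
```

```bash
python3 -c "
from h import *
st()"
```

```text
t 7.00 stand x -19.7 y 0.5 z 27.7 mm; F feed -8.54 lat 0.14 z 1.68
```

Request:
{"api": "step_arm", "payload": {"commands": [[-0.1,0.0,0.025,0,0,0,70],[-0.19,0.0,0.05,0,0,0,70],[-0.29,0.0,0.075,0,0,0,70]]}}

```text
clock: 7.3
ee_pos: [0.5752, -0.0663, 0.0277]
orientation: [0.679, 0.724, -0.085, 0.091]
ft_force: [-0.3, 6.7, 1.5]
width: 0.7
grasp_force: 3.7
```

Request:
{"api": "step_arm", "payload": {"commands": [[-0.1,0.0,0.025,0,0,0,70],[-0.19,0.0,0.05,0,0,0,70],[-0.29,0.0,0.075,0,0,0,70]]}}

```text
clock: 7.6
ee_pos: [0.5754, -0.0693, 0.0277]
orientation: [0.679, 0.724, -0.085, 0.091]
ft_force: [-0.1, 7.5, 2.1]
width: 0.704
grasp_force: 3.7
```

Request:
{"api": "step_arm", "payload": {"commands": [[-0.1,0.0,0.025,0,0,0,70],[-0.19,0.0,0.05,0,0,0,70],[-0.29,0.0,0.075,0,0,0,70],[-0.39,0,0.1,0,0,0,70],[-0.48,0,0.125,0,0,0,70]]}}

```text
clock: 8.1
ee_pos: [0.5757, -0.0742, 0.0277]
orientation: [0.679, 0.724, -0.085, 0.091]
ft_force: [-0.1, 6.9, 2.4]
width: 0.7
grasp_force: 3.8
```

Request:
{"api": "step_arm", "payload": {"commands": [[-0.1,0.0,0.025,0,0,0,70],[-0.19,0.0,0.05,0,0,0,70],[-0.29,0.0,0.075,0,0,0,70]]}}

```text
clock: 8.4
ee_pos: [0.5759, -0.0771, 0.0277]
orientation: [0.679, 0.724, -0.085, 0.091]
ft_force: [-0.8, 8.4, 2.3]
width: 0.703
grasp_force: 3.8
```

Request:
{"api": "step_arm", "payload": {"commands": [[-0.1,0.0,0.025,0,0,0,70],[-0.19,0.0,0.05,0,0,0,70]]}}

```text
clock: 8.6
ee_pos: [0.5761, -0.0791, 0.0277]
orientation: [0.679, 0.724, -0.085, 0.091]
ft_force: [-0.8, 8.5, 2.1]
width: 0.703
grasp_force: 3.8
```

```bash
python3 -c "
from h import *
st();print(monitor.sense()['grasp_force'])
w=eyes.snapshot('scene')[...,::-1];b=eyes.snapshot('side')[...,::-1];cv2.imwrite('pics/s5.png',w)
cv2.imwrite('pics/c5.png',np.hstack([cv2.resize(w[130:220,170:290],(400,300),interpolation=cv2.INTER_CUBIC),cv2.resize(b[135:195,230:310],(400,300),interpolation=cv2.INTER_CUBIC)]))
"
```

```text
t 8.60 stand x -3.8 y 0.5 z 27.7 mm; F feed -8.56 lat -0.29 z 2.11
3.8478056341409683
```

View pics/c5.png

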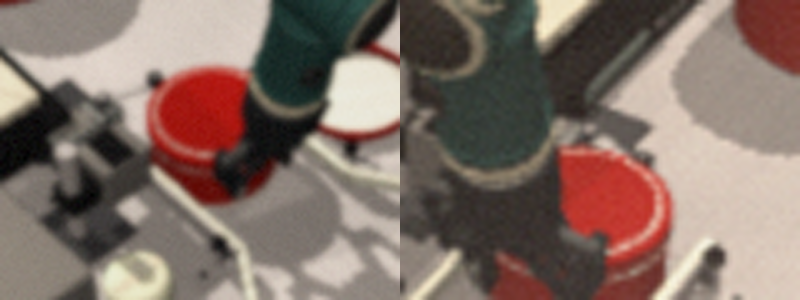

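The scene half of the picture shows the roller at (155,80), almost at the front of the tin's rim at (165,88). From here I use millimetre steps and watch the force.

Request:
{"api": "step_arm", "payload": {"commands": [[-0.05,0.0,0.012,0,0,0,70],[-0.1,0.0,0.025,0,0,0,70]]}}

```text
clock: 8.9
ee_pos: [0.5761, -0.0801, 0.0277]
orientation: [0.679, 0.724, -0.085, 0.091]
ft_force: [0.1, 8.1, 1.9]
width: 0.701
grasp_force: 3.8
```

Request:
{"api": "step_arm", "payload": {"commands": [[-0.05,0.0,0.012,0,0,0,70],[-0.1,0.0,0.025,0,0,0,70]]}}

```text
clock: 9.1
ee_pos: [0.5762, -0.0812, 0.0277]
orientation: [0.679, 0.724, -0.085, 0.091]
ft_force: [-0.1, 8.6, 2.6]
width: 0.698
grasp_force: 3.8
```

Request:
{"api": "step_arm", "payload": {"commands": [[-0.05,0.0,0.012,0,0,0,70],[-0.1,0.0,0.025,0,0,0,70]]}}

```text
clock: 9.3
ee_pos: [0.5763, -0.0822, 0.0277]
orientation: [0.679, 0.724, -0.085, 0.091]
ft_force: [-0.8, 8.1, 2.3]
width: 0.699
grasp_force: 3.8
```

```bash
python3 -c "
from h import *
st();print(monitor.sense()['grasp_force'])"
```

```text
t 9.30 stand x -0.8 y 0.5 z 27.7 mm; F feed -8.16 lat -0.30 z 2.27
3.8142936676740646
```

Request:
{"api": "step_arm", "payload": {"commands": [[-0.05,0.0,0.012,0,0,0,70],[-0.1,0.0,0.025,0,0,0,70]]}}

```text
clock: 9.5
ee_pos: [0.5763, -0.0832, 0.0277]
orientation: [0.679, 0.724, -0.085, 0.091]
ft_force: [-0.9, 8.0, 2.6]
width: 0.699
grasp_force: 3.8
```

Request:
{"api": "step_arm", "payload": {"commands": [[-0.05,0.0,0.012,0,0,0,70],[-0.1,0.0,0.025,0,0,0,70]]}}

```text
clock: 9.7
ee_pos: [0.5764, -0.0843, 0.0277]
orientation: [0.679, 0.724, -0.085, 0.091]
ft_force: [-0.1, 7.1, 2.1]
width: 0.696
grasp_force: 3.8
```

Request:
{"api": "step_arm", "payload": {"commands": [[-0.05,0.0,0.012,0,0,0,70],[-0.1,0.0,0.025,0,0,0,70]]}}

```text
clock: 9.9
ee_pos: [0.5764, -0.0853, 0.0277]
orientation: [0.679, 0.724, -0.085, 0.091]
ft_force: [-0.6, 8.1, 2.9]
width: 0.702
grasp_force: 3.8
```

Request:
{"api": "step_arm", "payload": {"commands": [[-0.05,0.0,0.012,0,0,0,70],[-0.1,0.0,0.025,0,0,0,70]]}}

```text
clock: 10.1
ee_pos: [0.5765, -0.0863, 0.0277]
orientation: [0.679, 0.724, -0.085, 0.091]
ft_force: [0.6, 7.9, 2.0]
width: 0.701
grasp_force: 3.8
```

Request:
{"api": "step_arm", "payload": {"commands": [[-0.05,0.0,0.012,0,0,0,70],[-0.1,0.0,0.025,0,0,0,70]]}}

```text
clock: 10.3
ee_pos: [0.5765, -0.0873, 0.0277]
orientation: [0.679, 0.724, -0.085, 0.091]
ft_force: [-1.2, 7.9, 3.6]
width: 0.697
grasp_force: 3.8
```

Request:
{"api": "step_arm", "payload": {"commands": [[-0.05,0.0,0.012,0,0,0,70],[-0.1,0.0,0.025,0,0,0,70]]}}

```text
clock: 10.5
ee_pos: [0.5766, -0.0884, 0.0277]
orientation: [0.679, 0.724, -0.085, 0.091]
ft_force: [0.2, 8.0, 2.3]
width: 0.704
grasp_force: 3.8
```

```bash
cat > r.py <<'E'
from h import *
st();print(monitor.sense()['grasp_force'])
def rol(b):
    g=cv2.cvtColor(b,cv2.COLOR_BGR2GRAY)[144:164,206:228].astype(float)
    w=np.clip(95-g,0,None);y,x=np.mgrid[144:164,206:228];return (x*w).sum()/w.sum(),(y*w).sum()/w.sum(),w.sum()
b=eyes.snapshot('scene')[...,::-1].copy();cv2.imwrite('pics/s_now.png',b)
for n in(cv2.imread('pics/s5.png'),b):print(rol(n))
q=plane('scene',[(216.5,154),(215.5,154),(216.5,153)],.05);print("mm feed per -1px x,y",1e3*(q[1:,:2]-q[0,:2])@U)
E
python3 r.py
```

```text
t 10.50 stand x 5.4 y 0.4 z 27.7 mm; F feed -8.00 lat 0.73 z 2.35
3.799617737531662
(np.float64(222.45447589900536), np.float64(158.66335118592195), np.float64(2614.0))
(np.float64(222.4386018237082), np.float64(158.56048632218844), np.float64(3290.0))
mm feed per -1px x,y [2.44242952 3.84695177]
```

```bash
cat > r2.py <<'E'
from h import *
import sys
A=cv2.imread('pics/s5.png');B=cv2.imread('pics/s_now.png')
up=lambda i:cv2.resize(cv2.GaussianBlur(i,(3,3),0),None,fx=8,fy=8,interpolation=cv2.INTER_CUBIC)
def shift(A,B,x,y,h=4,m=6):
    t=up(A[y-h-2:y+h+3,x-h-2:x+h+3])[16:-16,16:-16];s=up(B[y-h-m:y+h+m+1,x-h-m:x+h+m+1])
    r=cv2.matchTemplate(s,t,cv2.TM_CCOEFF_NORMED);_,v,_,p=cv2.minMaxLoc(r);return p[0]/8-m,p[1]/8-m,v
print("roller",shift(A,B,216,153));print("rim",shift(A,B,226,152));print("static post",shift(A,B,236,203))
E
python3 r2.py
```

```text
roller (-0.5, -0.875, 0.9232964515686035)
rim (-1.125, -1.5, 0.998965322971344)
static post (0.0, 0.0, 0.9996447563171387)
```

Request:
{"api": "step_arm", "payload": {"commands": [[-0.05,0.0,0.012,0,0,0,70],[-0.1,0.0,0.025,0,0,0,70]]}}

```text
clock: 10.75
ee_pos: [0.5767, -0.0894, 0.0277]
orientation: [0.679, 0.724, -0.085, 0.091]
ft_force: [0.1, 8.2, 1.6]
width: 0.697
grasp_force: 3.8
```

Request:
{"api": "step_arm", "payload": {"commands": [[-0.05,0.0,0.012,0,0,0,70],[-0.1,0.0,0.025,0,0,0,70]]}}

```text
clock: 10.95
ee_pos: [0.5767, -0.0905, 0.0277]
orientation: [0.679, 0.724, -0.085, 0.091]
ft_force: [0.1, 8.5, 1.8]
width: 0.697
grasp_force: 3.8
```

The tracking shows the roller moving with the tin by about 5 mm, so the click should come within a millimetre or two. I go on in single steps.

Request:
{"api": "step_arm", "payload": {"commands": [[-0.05,0.0,0.012,0,0,0,70],[-0.1,0.0,0.025,0,0,0,70]]}}

```text
clock: 11.15
ee_pos: [0.5768, -0.0915, 0.0277]
orientation: [0.679, 0.724, -0.085, 0.091]
ft_force: [-0.1, 8.1, 1.6]
width: 0.7
grasp_force: 3.8
```

Request:
{"api": "step_arm", "payload": {"commands": [[-0.05,0.0,0.012,0,0,0,70],[-0.1,0.0,0.025,0,0,0,70]]}}

```text
clock: 11.35
ee_pos: [0.5768, -0.0925, 0.0277]
orientation: [0.679, 0.724, -0.085, 0.091]
ft_force: [0.1, 7.5, 3.1]
width: 0.7
grasp_force: 3.8
```

Request:
{"api": "step_arm", "payload": {"commands": [[-0.05,0.0,0.012,0,0,0,70],[-0.1,0.0,0.025,0,0,0,70]]}}

```text
clock: 11.55
ee_pos: [0.5769, -0.0936, 0.0277]
orientation: [0.679, 0.724, -0.085, 0.091]
ft_force: [-0.7, 8.7, 1.6]
width: 0.701
grasp_force: 3.8
```

```bash
python3 r.py; python3 r2.py
```

```text
t 11.55 stand x 10.6 y 0.4 z 27.7 mm; F feed -8.69 lat -0.18 z 1.59
3.790816515684128
(np.float64(222.45447589900536), np.float64(158.66335118592195), np.float64(2614.0))
(np.float64(222.09188361408883), np.float64(158.07427258805512), np.float64(3918.0))
mm feed per -1px x,y [2.44242952 3.84695177]
roller (-0.625, -1.375, 0.8227912187576294)
rim (-2.875, -2.0, 0.9994046092033386)
static post (0.0, 0.0, 0.9997274279594421)
```

Run:
```python
from h import *
b=eyes.snapshot('side')[...,::-1];cv2.imwrite('pics/sd_now.png',b)
z=lambda i,x,y,w,h:cv2.resize(i[y:y+h,x:x+w],(400,300),interpolation=cv2.INTER_CUBIC)
P=lambda f:cv2.imread('pics/'+f)
cv2.imwrite('pics/c6.png',np.vstack([np.hstack([z(P('s5.png'),200,140,40,30),z(P('s_now.png'),200,140,40,30)]),np.hstack([z(P('side0.png'),255,148,40,30),z(b,255,148,40,30)])]))
```

```text
(no output)
```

View pics/c6.png

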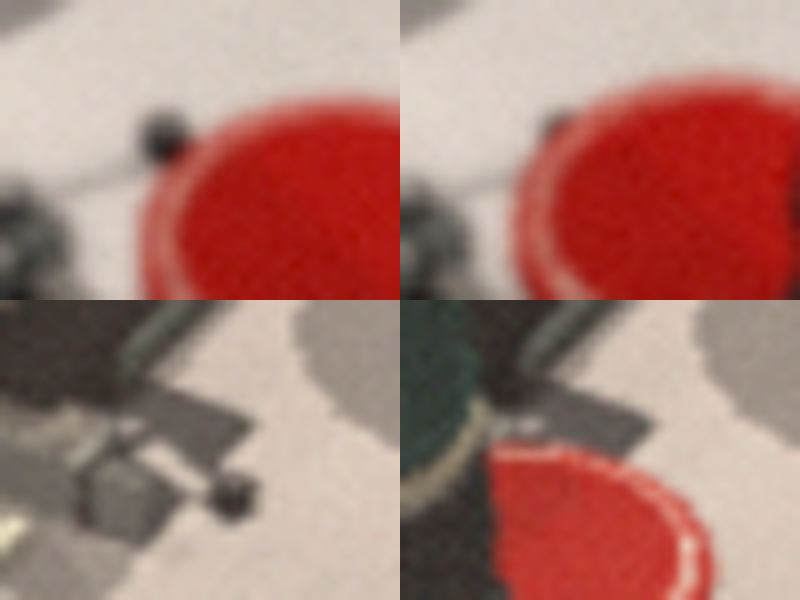

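The roller (left panels, left edge at 138, then 143) has not moved. The tin only hides more of it, so there is no contact yet. I triangulate the roller better.

Run:
```python
from h import *
c0={"intrinsics":[[288.5,0,259],[0,288.5,186.1],[0,0,1]],"extrinsics":[[1,0,-.002,.674],[-.001,-.947,-.32,.082],[-.002,.32,-.947,.373],[0,0,0,1]]}
CI["wrist"]=c0
a=("wrist",(196.8,330.8));b=("scene",(216.4,153.6));c=("side",(278.3,167.6))
for p,q in((a,b),(a,c),(b,c)):
    X,e=tri(*p,*q);d=X[:2]-O;print(X.round(4),"x %.1f y %.1f e %.1f"%(1e3*d@U,1e3*d@N,1e3*e))
# tin front rim in scene now: leftmost outer lid contour vs circle r70 at z .078
img=cv2.imread('pics/s_now.png');hsv=cv2.cvtColor(img,cv2.COLOR_BGR2HSV)
m=(((hsv[...,0]<10)|(hsv[...,0]>170))&(hsv[...,1]>90)).astype(np.uint8)
k,l=cv2.connectedComponents(m);cc=max(cv2.findContours((l==l[160,225]).astype(np.uint8),0,1)[0],key=cv2.contourArea)[:,0]
cc=cc[(cc[:,1]<158)&(cc[:,0]<236)]
P=plane("scene",cc,.078)[:,:2]
A=(P-O)@np.c_[U,N]*1e3;A=A[A[:,0]>100];
from scipy.optimize import least_squares
print(len(A),least_squares(lambda v:np.hypot(*(A-v).T)-70,[85,0]).x)
```

```text
[ 0.5873 -0.2346  0.06  ] x 152.1 y 1.7 e 0.3
[ 0.5839 -0.2469  0.0472] x 164.1 y -2.4 e 0.7
[ 0.5819 -0.243   0.0502] x 160.0 y -4.2 e 0.1
26 [73.76052286  3.21379517]
```

Request:
{"api": "step_arm", "payload": {"commands": [[-0.1,0.0,0.025,0,0,0,70],[-0.19,0.0,0.05,0,0,0,70],[-0.29,0.0,0.075,0,0,0,70]]}}

```text
clock: 11.95
ee_pos: [0.5771, -0.0965, 0.0277]
orientation: [0.679, 0.724, -0.085, 0.091]
ft_force: [-0.7, 7.9, 2.8]
width: 0.703
grasp_force: 3.8
```

```bash
python3 -c "
from h import *
st();print(monitor.sense()['grasp_force'])"
```

```text
t 11.95 stand x 13.6 y 0.4 z 27.7 mm; F feed -7.92 lat -0.23 z 2.77
3.804835081100464
```

Request:
{"api": "step_arm", "payload": {"commands": [[-0.05,0.0,0.012,0,0,0,70],[-0.1,0.0,0.025,0,0,0,70]]}}

```text
clock: 12.15
ee_pos: [0.5771, -0.0976, 0.0277]
orientation: [0.679, 0.724, -0.085, 0.091]
ft_force: [-0.9, 7.1, 2.2]
width: 0.694
grasp_force: 3.8
```

```bash
python3 -c "
from h import *
st();print(monitor.sense()['grasp_force'])"
```

```text
t 12.15 stand x 14.6 y 0.4 z 27.7 mm; F feed -7.17 lat -0.41 z 2.20
3.8123367726802826
```

Request:
{"api": "step_arm", "payload": {"commands": [[-0.05,0.0,0.012,0,0,0,70],[-0.1,0.0,0.025,0,0,0,70]]}}

```text
clock: 12.35
ee_pos: [0.5772, -0.0986, 0.0277]
orientation: [0.679, 0.724, -0.085, 0.091]
ft_force: [-0.9, 7.7, 1.9]
width: 0.699
grasp_force: 3.8
```

Request:
{"api": "step_arm", "payload": {"commands": [[-0.05,0.0,0.012,0,0,0,70],[-0.1,0.0,0.025,0,0,0,70]]}}

```text
clock: 12.55
ee_pos: [0.5773, -0.0996, 0.0277]
orientation: [0.679, 0.724, -0.085, 0.091]
ft_force: [-0.5, 7.8, 2.1]
width: 0.7
grasp_force: 3.8
```

```bash
python3 -c "
from h import *
st();print(monitor.sense()['grasp_force'])"
```

```text
t 12.55 stand x 16.7 y 0.4 z 27.7 mm; F feed -7.78 lat -0.02 z 2.14
3.8071243464946747
```

Request:
{"api": "step_arm", "payload": {"commands": [[-0.05,0.0,0.012,0,0,0,70],[-0.1,0.0,0.025,0,0,0,70]]}}

```text
clock: 12.75
ee_pos: [0.5773, -0.1006, 0.0277]
orientation: [0.679, 0.724, -0.085, 0.091]
ft_force: [-1.1, 8.3, 3.1]
width: 0.696
grasp_force: 3.9
```

Request:
{"api": "step_arm", "payload": {"commands": [[-0.05,0.0,0.012,0,0,0,70],[-0.1,0.0,0.025,0,0,0,70]]}}

```text
clock: 12.95
ee_pos: [0.5774, -0.1016, 0.0277]
orientation: [0.679, 0.724, -0.085, 0.091]
ft_force: [0.7, 8.1, 2.3]
width: 0.704
grasp_force: 3.9
```

```bash
python3 -c "
from h import *
st();print(monitor.sense()['grasp_force'])"
```

```text
t 12.95 stand x 18.7 y 0.4 z 27.7 mm; F feed -8.08 lat 1.23 z 2.29
3.9147133380174637
```

The pad force rose from 3.81 to 3.91 at about 17.5 mm, which is the lever's free travel. I expect the click near 25.5.

Request:
{"api": "step_arm", "payload": {"commands": [[-0.1,0.0,0.025,0,0,0,70],[-0.19,0.0,0.05,0,0,0,70],[-0.29,0.0,0.075,0,0,0,70]]}}

```text
clock: 13.25
ee_pos: [0.5776, -0.1046, 0.0277]
orientation: [0.679, 0.724, -0.085, 0.091]
ft_force: [-0.7, 8.2, 2.1]
width: 0.703
grasp_force: 4.0
```

Request:
{"api": "step_arm", "payload": {"commands": [[-0.1,0.0,0.025,0,0,0,70],[-0.19,0.0,0.05,0,0,0,70]]}}

```text
clock: 13.45
ee_pos: [0.5777, -0.1065, 0.0277]
orientation: [0.679, 0.724, -0.085, 0.091]
ft_force: [-1.3, 7.5, 3.1]
width: 0.699
grasp_force: 4.1
```

```bash
python3 -c "
from h import *
st();print(monitor.sense()['grasp_force'])"
```

```text
t 13.45 stand x 23.6 y 0.4 z 27.7 mm; F feed -7.55 lat -0.82 z 3.05
4.059140011668205
```

Request:
{"api": "step_arm", "payload": {"commands": [[-0.05,0.0,0.012,0,0,0,70],[-0.1,0.0,0.025,0,0,0,70]]}}

```text
clock: 13.65
ee_pos: [0.5778, -0.1075, 0.0277]
orientation: [0.679, 0.724, -0.085, 0.091]
ft_force: [0.0, 7.2, 2.9]
width: 0.699
grasp_force: 4.0
```

Request:
{"api": "step_arm", "payload": {"commands": [[-0.05,0.0,0.012,0,0,0,70],[-0.05,0.0,0.012,0,0,0,70]]}}

```text
clock: 13.85
ee_pos: [0.5778, -0.1081, 0.0277]
orientation: [0.679, 0.724, -0.085, 0.091]
ft_force: [-1.3, 8.2, 2.7]
width: 0.698
grasp_force: 3.9
```

```bash
python3 -c "
from h import *
st();print(monitor.sense()['grasp_force'])"
```

```text
t 13.85 stand x 25.2 y 0.4 z 27.7 mm; F feed -8.24 lat -0.74 z 2.73
3.8717546314001083
```

Request:
{"api": "step_arm", "payload": {"commands": [[-0.05,0.0,0.012,0,0,0,70],[-0.1,0.0,0.025,0,0,0,70]]}}

```text
clock: 14.05
ee_pos: [0.5779, -0.1089, 0.0277]
orientation: [0.679, 0.724, -0.085, 0.091]
ft_force: [-1.6, 9.6, 3.0]
width: 0.699
grasp_force: 4.5
```

```bash
python3 -c "
from h import *
st();print(monitor.sense()['grasp_force'])"
```

```text
t 14.05 stand x 26.0 y 0.4 z 27.7 mm; F feed -9.67 lat -1.01 z 3.03
4.4660429656505585
```

Request:
{"api": "step_arm", "payload": {"commands": [[-0.05,0.0,0.012,0,0,0,70],[-0.1,0.0,0.025,0,0,0,70]]}}

```text
clock: 14.25
ee_pos: [0.5779, -0.1097, 0.0277]
orientation: [0.679, 0.724, -0.084, 0.09]
ft_force: [-1.1, 10.5, 4.0]
width: 0.7
grasp_force: 4.9
```

```bash
python3 -c "
from h import *
st();print(monitor.sense()['grasp_force'])"
```

```text
t 14.25 stand x 26.8 y 0.4 z 27.7 mm; F feed -10.50 lat -0.42 z 4.01
4.946710020303726
```

Request:
{"api": "step_arm", "payload": {"commands": [[-0.05,0.0,0.012,0,0,0,70],[-0.1,0.0,0.025,0,0,0,70]]}}

```text
clock: 14.45
ee_pos: [0.578, -0.1106, 0.0277]
orientation: [0.679, 0.724, -0.084, 0.09]
ft_force: [0.6, 11.0, 2.8]
width: 0.699
grasp_force: 5.0
```

```bash
python3 -c "
from h import *
st();print(monitor.sense()['grasp_force'])"
```

```text
t 14.45 stand x 27.7 y 0.4 z 27.7 mm; F feed -10.92 lat 1.31 z 2.77
5.046558380126953
```

The force step is complete at about +2.5 N and has flattened into the shallow slope, so the switch has clicked. I take one more millimetre for margin and to confirm.

Request:
{"api": "step_arm", "payload": {"commands": [[-0.05,0.0,0.012,0,0,0,70],[-0.1,0.0,0.025,0,0,0,70]]}}

```text
clock: 14.65
ee_pos: [0.5781, -0.1115, 0.0277]
orientation: [0.679, 0.724, -0.084, 0.09]
ft_force: [-0.7, 11.1, 3.5]
width: 0.699
grasp_force: 5.2
```

```bash
python3 -c "
from h import *
st();print(monitor.sense()['grasp_force'])"
```

```text
t 14.65 stand x 28.6 y 0.5 z 27.7 mm; F feed -11.09 lat -0.01 z 3.53
5.168252885341644
```

Request:
{"api": "step_arm", "payload": {"commands": [[0.1,0.0,-0.025,0,0,0,70],[0.29,0.0,-0.075,0,0,0,70],[0.58,0,-0.15,0,0,0,70],[0.97,0,-0.25,0,0,0,70],[1.94,0,-0.5,0,0,0,70],[2.91,0,-0.75,0,0,0,70],[3.88,0,-1.0,0,0,0,70],[4.85,0,-1.25,0,0,0,70]]}}

```text
clock: 15.45
ee_pos: [0.5746, -0.0624, 0.0277]
orientation: [0.679, 0.724, -0.085, 0.091]
ft_force: [0.7, -0.2, -0.2]
width: 0.699
grasp_force: 0.0
```

Request:
{"api": "step_arm", "payload": {"commands": [[1.94,0,-0.5,0,0,0,70],[3.88,0,-1.0,0,0,0,70],[5.8,0,-1.5,0,0,0,70],[4.8,0,-5.4,0,0,0,70],[3.8,0,-9.3,0,0,0,70],[2.8,0,-13.2,0,0,0,70],[2.3,0,-15.1,0,0,0,70],[2.3,0,-15.1,0,0,0,70]]}}

```text
clock: 16.25
ee_pos: [0.5738, -0.0029, 0.173]
orientation: [0.679, 0.724, -0.082, 0.094]
ft_force: [0.7, -0.3, 0.3]
width: 0.704
grasp_force: 0.0
```

Run:
```python
from h import *
st()
w=eyes.snapshot('wrist')[...,::-1];s=eyes.snapshot('scene')[...,::-1];d=eyes.snapshot('side')[...,::-1]
z=lambda i,x,y,w,h:cv2.resize(i[y:y+h,x:x+w],(400,300),interpolation=cv2.INTER_CUBIC)
cv2.imwrite('pics/c7.png',np.vstack([np.hstack([z(s,160,100,160,120),z(d,180,100,160,120)]),np.hstack([cv2.resize(w,(400,300)),z(s,196,136,48,36)])]))
```

```text
t 16.25 stand x -80.1 y 3.2 z 173.0 mm; F feed 0.39 lat 0.73 z 0.31
```

View pics/c7.png

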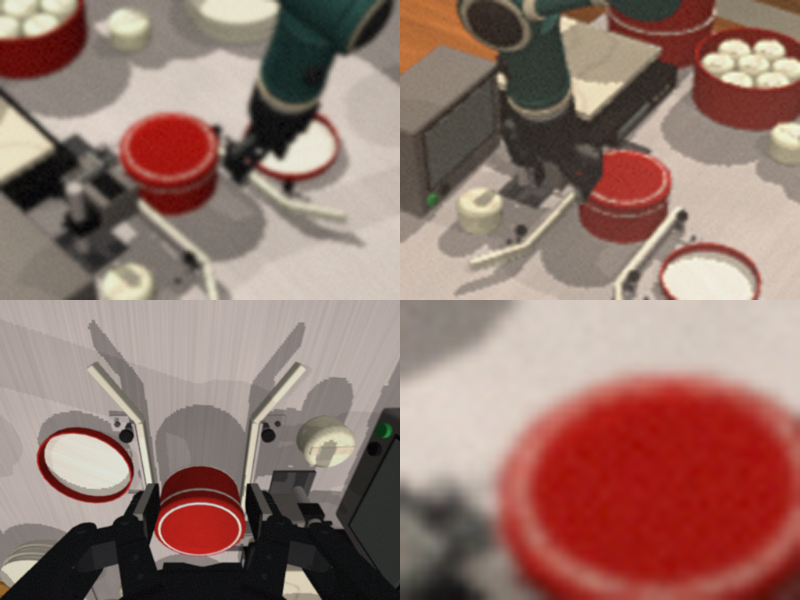

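The tin stands upright in the lane (wrist (200,510), between the strips at 145 and 250). The gripper is clear of it with zero force, and the lid, stacks and stand have not moved. I hand in.

```bash
python3 -c "
from workcell import env
print(env.finish_job())"
```

```text
the job is handed in; nothing more can be done
None
```

The job is handed in at about 16 s: the tin stands in the lane about 1–2 mm past the click, as judged by the force step because the tin hides the roller from the cameras, and the arm is backed away and touching nothing.

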